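# Draw the filter glass from a welding shield and show its marking

## Task

The welding hand shield lies on the bench with its handle side up; draw its dark filter glass out lengthwise from under the two guide clips, holding it by the plain end, the end without the corner notch. Then hold it up for the shade marking to be read: clear of the bench by more than a hand's width, the notched frosted end uppermost, the frosted face up, tipped about 40 degrees from level. Finish while still holding it like that, quite still; leave the shield lying where it is and the other things undisturbed.

Things in the scene. Friction and masses are not known exactly. Their poses are not given: they have to be found in the camera images.
- glass: Dark green welding filter glass, 108 x 51 x 5 mm, 70 g. Origin: centre of its underside; x along its length from the plain end (-54 mm) to the frosted end (+54 mm), y across it, z out of the frosted face. Starts level, frosted face up, on the shield's window frame under two guide clips, about centred, so 37 mm stick out of the clips at each end. Slides freely lengthwise either way.
- frosted_end (a point): Middle of the frosted (pale) strip on the glass's upper face, 44 mm from the middle of the glass. The strip covers the last 20 mm of this end; one corner of this end (at the glass's +x, +y) has a square notch of 10 x 10 mm.
- plain_end (a point): Middle of the upper edge of the glass's plain end, 54 mm from its middle: both corners square, no frosting.
- shield: Brown fibre welding hand shield, 340 x 233 mm, 0.65 kg, loose, lying front down. Origin: centre of its underside, on the bench; x along its length, from handle half to window half, z up. Panel 4 mm thick; the side wings slope up gently, their outer edges (y = +-116 mm) 12 mm above the bench.
- window (a point): Centre of the top of the shield's steel window frame (shield x = 70 mm, z = 24 mm); the glass's underside rests there, its length along the shield's y. Frame 88 mm (y) x 46 mm (x), so the glass's long edges overhang it by 2.5 mm, 20 mm above the panel.
- clip (a point): Top of one guide clip, 34 mm above the bench; its twin is on the other long side of the glass. Each covers the middle 34 mm of the glass's length; its web is 27 to 30 mm from the glass's long centre line, its lip reaches 5 mm over the glass, 2 mm above it. The glass is free once drawn more than 71 mm lengthwise from centre; until then it cannot be lifted.
- handle (a point): Middle of the top of the shield's wooden handle bar, 69 mm above the bench; the bar is 26 mm thick and runs along the shield's x from -155 to -25 mm.
- brush: Wire brush with wooden handle, 265 mm long, 42 mm across the bristles, 26 mm high, lying on its side beside the shield. Origin under its middle, x along its length. Leave alone.
- hammer: Chipping hammer with coil grip, 235 mm long, head 160 mm across, up to 25 mm high, lying alongside the shield. Origin under the shaft, x towards the head. Leave alone.
- magnet: Flat welding magnet, 110 x 75 x 20 mm. Origin at the centre of its underside. Leave alone.
- spectacles: Safety spectacles, 145 mm wide, 130 mm long, 43 mm high. Origin under the middle of the brow bar. Leave alone.
- figure: Small figure welded from scrap steel and gear wheels, 190 mm high. Origin at the centre of its underside. Leave alone.
- bottle: Clear drinking bottle, 66 mm across, 210 mm high. Origin at the centre of its underside. Leave alone.
- block: Wooden block, 90 x 90 x 70 mm. Origin at the centre of its underside. Leave alone.
Mind the look-alikes: they are no part of the job. Of the things that look like the glass, the largest one is meant.

How it is judged:
By the outcome, as a careful person would: the job done as asked, in the order asked, and still so for the second after the job is handed in, while the arm keeps its last pose, push and grip.
It also fails if it takes over 32 s, if anything falls off the work surface, if the arm or the gripper's body presses on something with over 40 N, if the wrist force passes 120 N, or if a joint passes its speed limit or range.

## Robot

A 6-joint arm with a two-finger parallel gripper is mounted at the origin on the work surface. World frame = base frame: x ahead of the robot, y to its left, z up, the work surface at z = 0. Lengths are in m, angles in degrees, forces in N, time in s.
With the tool pointing down it reaches from about 0.25 to 0.725 m from the base axis. Payload 9.7 kg.
Tool frame: the origin (TCP) lies between the finger pads, 19 mm behind the fingertips; this is the grasp point; z points along the fingers, y is the line along which they close (so a half turn about z gives the same grasp; the last joint's range is limited). The gripper opens to 85 mm and grips with 20 to 120 N. Pads are 22 mm wide; open, the fingers measure 114 mm over their backs; the gripper's body (76 mm by 85 mm) begins 54 mm behind the grasp point. The pads swing forward as they close: fully open they stand 13 mm farther back than shut.
Start: joints at [-64.114, 4.979, 10.078, 95.1, 0, 90], TCP at [0.24, -0.495, 0.25] pointing down, gripper open.
Joint ranges: [-179.16, 179.16], [-48.56, 103.87], [-65.8, 70.77], [-126.05, 130.52], [-82.76, 87.17], [-180, 180]. Speed limits (degrees/s): [127.2, 127.2, 147.25, 180, 180, 180].

## Interface

Orientations are given as [roll, pitch, yaw] about the fixed x, y, z axes, in that order (R = Rz(yaw) Ry(pitch) Rx(roll)).
In Python, from workcell import bot gives the robot as it stands. The module is installed in compiled form; this text tells all that it offers.
- The arm moves only by the tool carry_out, never from a script. Its arguments are lists of equal length, an entry for each row: "linear": the shift along the world's x, y, z normalised to -1 to 1, where 1 is 2 cm, a list of three; "rotation": the turn, a rotation vector about the world's x, y, z normalised to -1 to 1, where 1 is 8 degrees, a list of three; "grip": the closure, from -1 (fully open) to 1 (shut). In form: {"linear": [[tx, ty, tz], ...], "rotation": [[rx, ry, rz], ...], "grip": [grip, ...]}. A call has 1 to 12 rows; each row shifts and turns the commanded pose from where the row before left it; what a row does not reach is not made up. A row lasts 1/10 s, in which the tool goes at most 50 mm and 8.59 degrees, less where a joint would pass 70% of its speed; a pose out of reach is approached as far as the arm can. A call with a number of a shift or a turn outside -1 to 1 is refused whole. A call with a gripper value outside its range is refused whole. The fingers move at their own pace and stop on an object; "grip_force" is the grip in N (left out, the last holds). Time passes only in rows, so rows that do not move let the fingers close. It gives the time, the measured TCP pose, the force, the opening and the grip force at its end, in the units of the state.
- bot.get_obs(): the state, without advancing time (a new reading comes with each control period).
- bot.camera(name): name is "side" or "top"; returns the picture (400x640x3 uint8, blue, green, red); there is no depth.
- bot.camera_model(name): a dict with "fx", "fy", "cx", "cy" (pixels), "distortion" ([k1, k2, p1, p2, k3] as OpenCV has them; the pictures are not rectified), "camera_from_world" (4x4, takes a point from world to camera coordinates). Camera axes: x right, y up, looking along -z (the intrinsics and any distortion apply to the point x, -y, -z); pixel columns grow to the right and rows downward; lengths in m; the calibration is good to about 2 mm. A picture is of the moment at which its call begins. camera_model takes no time and is no camera call.
- bot.job_done(): hands the job in; it is judged then, once.
The state is a dict: "time": time; "q": joint angles; "qd": joint speeds; "joint_efforts": joint torques, N m; "ee_pos": TCP position; "tcp_rot": TCP orientation; "wrist_force": force on the tool from outside, world axes, zero at the start; "torque": the same for the moment, N m; "opening": finger opening in m; "grasp_force": force on a finger pad.
Only numpy, scipy, OpenCV 4.12 (cv2) and the standard library are available. Lean on these libraries where they do the work, as an engineer would, in place of code of your own. Each camera call takes 0.05 s, during which the arm holds its last target. There are 200 camera calls.

## Working session

There is one attempt and no reset: what is moved stays moved. The work goes in short steps, Python scripts to look and compute and a tool call to move; the robot and the scene stay as the last step left them, time stands still between calls to the robot, and variables do not carry over. Pictures are saved under pics/ and viewed, at most 10 in all, crops included, and the job is handed in when it is done.

Besides the shell and the picture viewer there is one more tool, called as name(argument=value, ...) on one line, values as JSON. carry_out: Moves the arm, as the interface text tells. Its arguments: {"type":"object","properties":{"linear":{"type":"array","items":{"type":"array","items":{"type":"number"}}},"rotation":{"type":"array","items":{"type":"array","items":{"type":"number"}}},"grip":{"type":"array","items":{"type":"number"}},"grip_force":{"type":"number"}},"required":["linear","rotation","grip"]}

```bash
mkdir -p pics
cat > h.py <<'E'
import numpy as np, cv2
from workcell import bot
def ray(cam,uv):
    m=bot.camera_model(cam);K=np.array([[m['fx'],0,m['cx']],[0,m['fy'],m['cy']],[0,0,1]])
    p=cv2.undistortPoints(np.array([[uv]],float),K,np.array(m['distortion'],float))[0,0]
    T=np.array(m['camera_from_world']);d=T[:3,:3].T@np.array([p[0],-p[1],-1]);o=-T[:3,:3].T@T[:3,3]
    return o,d
def atz(cam,uv,z):
    o,d=ray(cam,uv);return o+d*(z-o[2])/d[2]
def proj(cam,P):
    m=bot.camera_model(cam);K=np.array([[m['fx'],0,m['cx']],[0,m['fy'],m['cy']],[0,0,1]])
    T=np.array(m['camera_from_world']);c=(T[:3,:3]@np.atleast_2d(P).T).T+T[:3,3]
    c=c*[1,-1,-1];return cv2.projectPoints(c,np.zeros(3),np.zeros(3),K,np.array(m['distortion'],float))[0][:,0]
E
python3 - <<'E'
from h import *
for c in('top','side'):
    cv2.imwrite(f'pics/{c}0.png',bot.camera(c))
    print(c,ray(c,(320,200)))
E
```

```text
top (array([ 0.33370179, -0.05737663,  1.15619503]), array([ 0.1886101 ,  0.01336484, -0.98203268]))
side (array([-0.21676272, -1.12659869,  1.20934331]), array([ 0.4383567 ,  0.60706784, -0.66306008]))
```

View pics/top0.png

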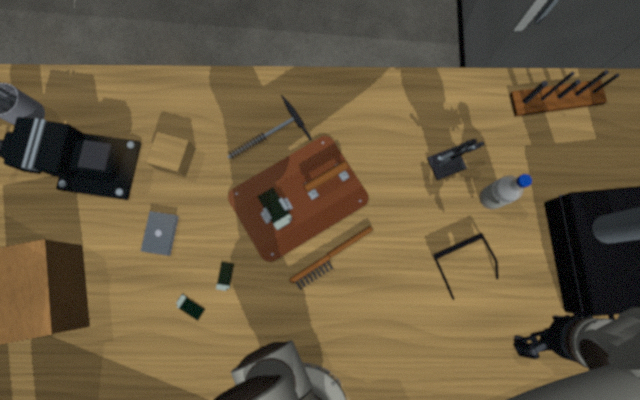

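View pics/side0.png

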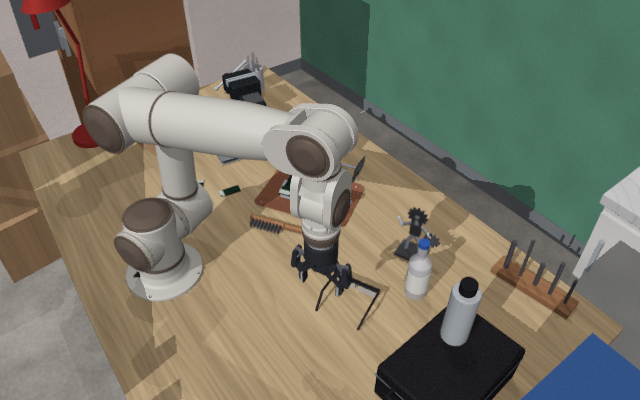

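Three glass look-alikes appear in the top view: (275,207) on the shield, (225,276), and (190,307). The one on the shield is the largest and sits under the clips, so it fits the description. I'll confirm it in an enlarged crop.

Run:
```python
from h import *
im=cv2.imread('pics/top0.png')
cv2.imwrite('pics/crop.png',cv2.resize(im[130:265,220:380],None,fx=5,fy=4.44,interpolation=cv2.INTER_CUBIC)[:600])
cv2.imwrite('pics/crop.png',cv2.resize(im[165:255,225:345],None,fx=6.5,fy=6.5,interpolation=cv2.INTER_CUBIC))
```

```text
(no output)
```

View pics/crop.png

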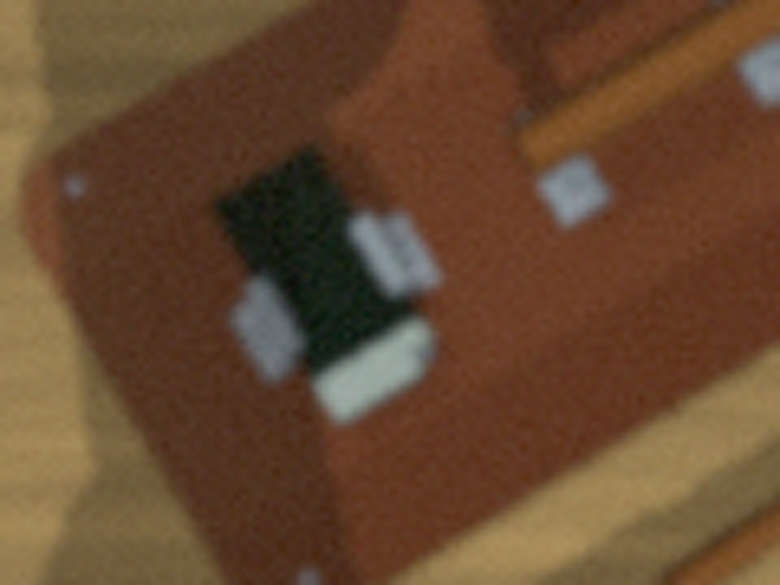

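The crop confirms it. The big glass on the shield has its plain end at the upper left, crop (217,203)-(312,148). Its frosted end is at the lower right, (340,425)-(435,350), with the notch at (433,345). I'll compute its position next.

Run:
```python
from h import *
from scipy.optimize import least_squares
f=lambda p:((p[0]+.5)/6.5+225-.5,(p[1]+.5)/6.5+165-.5)
g={'plainL':(217,203),'plainR':(312,148),'frL':(340,425)}
P={k:atz('top',f(v),.029) for k,v in g.items()}
for k,v in P.items():print(k,v.round(4))
print(np.linalg.norm(P['plainL']-P['plainR']),np.linalg.norm(P['plainL']-P['frL']))
# fit centre,yaw; local: plainR is -x,? notch at +x,+y
loc=np.array([[-54,-25.5],[-54,25.5],[54,-25.5],[54-10,25.5],[54,15.5]])/1e3
px=np.array([f(p) for p in [(217,203),(312,148),(340,425),(430,318),(436,352)]])
def w(s):
    c,sn=np.cos(s[2]),np.sin(s[2]);R=np.array([[c,-sn],[sn,c]]);return np.c_[loc@R.T+s[:2],np.full(5,.029)]
r=least_squares(lambda s:(proj('top',w(s))-px).ravel(),[.45,.1,np.pi],loss='soft_l1')
print(r.x,np.degrees(r.x[2]),(proj('top',w(r.x))-px).round(1).tolist())
c=r.x[:2];u=np.array([np.cos(r.x[2]),np.sin(r.x[2])]);print('u',u,'grasp',c-.042*u,'end of pull',c-.122*u)
for n,p in dict(hammertop=(285,97),hammerhead=(310,138),hammershaft=(231,155),brushA=(372,228),brushB=(293,280),magnet=(160,233),handleA=(308,186),handleB=(347,164),block=(170,152)).items():print(n,atz('top',p,.01).round(3))
o=bot.get_obs();print(o['tcp_rot'],o['ee_pos'],o['time'],o['wrist_force'])
```

```text
plainL [0.56   0.1264 0.029 ]
plainR [0.5839 0.0876 0.029 ]
frL [0.4674 0.0722 0.029 ]
0.045654386802250424 0.1073049844449306
[0.52994725 0.078666   3.74185666] 214.39259428585038 [[-1.4, -0.0], [-0.2, -1.8], [1.2, -1.3], [1.3, 1.6], [-0.7, 1.5]]
u [-0.82518652 -0.56486035] grasp [0.56460508 0.10239014] end of pull [0.63062    0.14757896]
hammertop [0.855 0.063 0.01 ]
hammerhead [ 0.732 -0.011  0.01 ]
hammershaft [0.68 0.21 0.01]
brushA [ 0.478 -0.184  0.01 ]
brushB [0.336 0.027 0.01 ]
magnet [0.458 0.391 0.01 ]
handleA [ 0.593 -0.008  0.01 ]
handleB [ 0.657 -0.116  0.01 ]
block [0.687 0.382 0.01 ]
[-1.79931931e+02  3.92698550e-04  2.58854890e+01] [ 0.24002689 -0.49465213  0.24936281] 0.1 [0.315385   0.1941406  0.05730347]
```

carry_out(linear=[[0.5, 1, 0.1], [0.5, 1, 0.1], [0.5, 1, 0.1], [0.5, 1, 0.1], [0.5, 1, 0.1], [0.5, 1, 0.1], [0.5, 1, 0.1], [0.5, 1, 0.1], [0.5, 1, 0.1], [0.5, 1, 0.1], [0.5, 1, 0.1], [0.5, 1, 0.1]], rotation=[[0, 0, 0.05], [0, 0, 0.05], [0, 0, 0.05], [0, 0, 0.05], [0, 0, 0.05], [0, 0, 0.05], [0, 0, 0.05], [0, 0, 0.05], [0, 0, 0.05], [0, 0, 0.05], [0, 0, 0.05], [0, 0, 0.05]], grip=[-1, -1, -1, -1, -1, -1, -1, -1, -1, -1, -1, -1])

```text
time: 1.3
ee_pos: [0.3603, -0.2539, 0.2738]
tcp_rot: [-180.0, 0.0, 30.7]
wrist_force: [0.7, -0.8, -0.4]
opening: 0.0858
grasp_force: 0.0
```

carry_out(linear=[[0.5, 1, 0], [0.5, 1, 0], [0.5, 1, 0], [0.5, 1, 0], [0.5, 1, 0], [0.5, 1, 0], [0.5, 1, 0], [0.5, 1, 0], [0, 1, 0], [0, 1, 0], [0, 1, 0], [0, 1, 0]], rotation=[[0, 0, 0], [0, 0, 0], [0, 0, 0], [0, 0, 0], [0, 0, 0], [0, 0, 0], [0, 0, 0], [0, 0, 0], [0, 0, 0], [0, 0, 0], [0, 0, 0], [0, 0, 0]], grip=[-1, -1, -1, -1, -1, -1, -1, -1, -1, -1, -1, -1])

```text
time: 2.5
ee_pos: [0.4399, -0.014, 0.2737]
tcp_rot: [-180.0, 0.0, 30.7]
wrist_force: [0.4, -0.1, 0.5]
opening: 0.0852
grasp_force: 0.0
```

carry_out(linear=[[0, 1, 0], [0, 1, 0], [0, 1, 0], [0, 1, 0], [0, 1, 0], [0, 1, 0], [0, 1, 0], [0, 1, 0], [0, 1, 0], [0, 1, 0], [0, 1, 0], [0, 1, 0]], rotation=[[0, 0, 0], [0, 0, 0], [0, 0, 0], [0, 0, 0], [0, 0, 0], [0, 0, 0], [0, 0, 0], [0, 0, 0], [0, 0, 0], [0, 0, 0], [0, 0, 0], [0, 0, 0]], grip=[-1, -1, -1, -1, -1, -1, -1, -1, -1, -1, -1, -1])

```text
time: 3.7
ee_pos: [0.4399, 0.226, 0.2737]
tcp_rot: [-180.0, 0.0, 30.7]
wrist_force: [0.3, -0.0, -0.1]
opening: 0.0851
grasp_force: 0.0
```

Run:
```python
from h import *
o=bot.get_obs();print(o['q'],o['tcp_rot'],o['ee_pos'],o['time'])
for c,(a,b,d,e) in dict(top=(185,240,245,305),side=(160,215,255,320)).items():
    im=bot.camera(c);cv2.imwrite(f'pics/{c}1.png',im)
    if c=='top':t=cv2.resize(im[a:b,d:e],None,fx=10,fy=10,interpolation=cv2.INTER_CUBIC)
    else:s=im[140:230,230:350]
cv2.imwrite('pics/top1c.png',t)
cv2.imwrite('pics/side1c.png',cv2.resize(s,None,fx=6.5,fy=6.5,interpolation=cv2.INTER_CUBIC))
```

```text
[ 2.71868505e+01 -1.99587800e+00  5.60544443e+00  9.76355690e+01
 -1.26232822e-04  1.76501393e+02] [-1.79998036e+02  3.41904861e-02  3.06854578e+01] [0.43994793 0.22597424 0.27365447] 3.7
```

View pics/side1c.png

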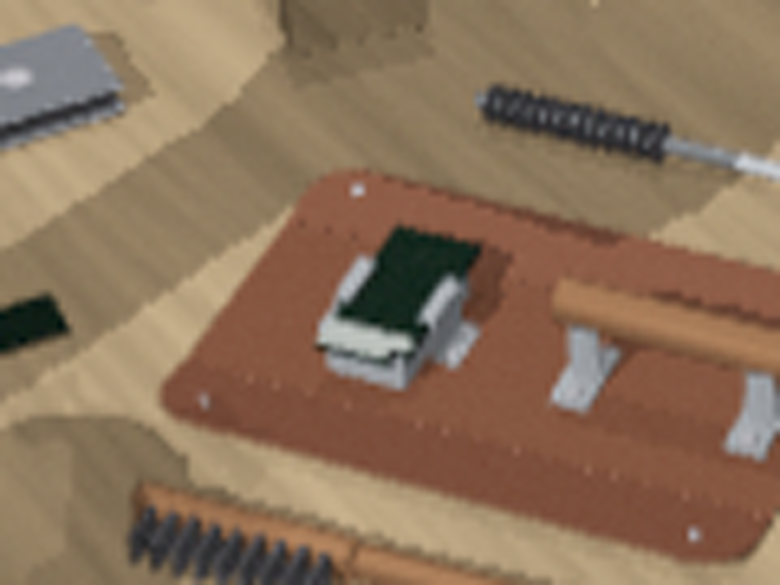

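View pics/top1c.png

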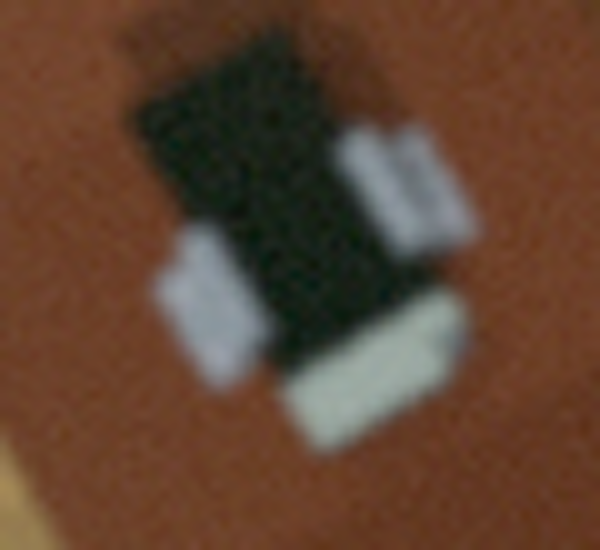

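Run:
```python
from h import *
from scipy.optimize import least_squares
ft=lambda p:((p[0]+.5)/10+245-.5,(p[1]+.5)/10+185-.5)
fs=lambda p:((p[0]+.5)/6.5+230-.5,(p[1]+.5)/6.5+140-.5)
lt=np.array([[-54,-25.5],[-54,25.5],[54,-25.5],[44,25.5],[54,15.5],[34,25.5],[34,-25.5]])/1e3
pt=np.array([ft(p) for p in [(137,115),(287,28),(322,452),(470,320),(448,378),(450,285),(283,375)]])
ls=np.array([[-54,-25.5],[-54,25.5],[54,-25.5]])/1e3
ps=np.array([fs(p) for p in [(400,228),(482,245),(318,342)]])
def w(s,l):
    c,sn=np.cos(s[2]),np.sin(s[2]);return np.c_[l@np.array([[c,-sn],[sn,c]]).T+s[:2],np.full(len(l),.029)]
ft_=lambda s:(proj('top',w(s,lt))-pt).ravel();fs_=lambda s:(proj('side',w(s,ls))-ps).ravel()
for n,fun in dict(top=ft_,side=fs_,both=lambda s:np.r_[ft_(s),fs_(s)]).items():
    r=least_squares(fun,[.53,.08,3.7],loss='soft_l1',f_scale=.5);s=r.x
    u=np.array([np.cos(s[2]),np.sin(s[2])])
    print(n,s[:2].round(4),np.degrees(s[2]).round(2),'grasp',(s[:2]-.042*u).round(4),fun(s).round(1))
# clips: tops from top view
a,b=[atz('top',ft(p),.034) for p in [(415,190),(213,305)]];print('clipmid',(a+b)/2,np.linalg.norm(a-b),np.degrees(np.arctan2(*(a-b)[1::-1])))
```

```text
top [0.5275 0.0791] 211.45 grasp [0.5634 0.101 ] [-1.2 -0.3  0.1 -1.1 -0.  -0.1 -0.2  0.3  0.7 -0.5 -0.   0.6  0.2  1.3]
side [0.5298 0.0804] 212.49 grasp [0.5652 0.1029] [-0.1 -0.4  0.2  0.2 -0.   0.1]
both [0.5279 0.0792] 211.53 grasp [0.5637 0.1011] [-1.3 -0.5  0.1 -1.2 -0.  -0.2 -0.2  0.1  0.6 -0.6 -0.1  0.5  0.2  1.1
 -0.1 -0.   0.1  0.7 -0.5  0.4]
clipmid [0.52262073 0.07580762 0.034     ] 0.06207797817778857 -59.106526524744226
```

Both views agree to about 2 mm. They put the glass centre at (0.528, 0.079) and its yaw at 211.5°, so I'll grasp at (0.564, 0.101).

carry_out(linear=[[0.775, -0.78, -1], [0.775, -0.78, -1], [0.775, -0.78, -1], [0.775, -0.78, -1], [0.775, -0.78, -1], [0.775, -0.78, -1], [0.775, -0.78, -1], [0.775, -0.78, -1], [0, 0, 0]], rotation=[[0, 0, 0.08], [0, 0, 0], [0, 0, 0], [0, 0, 0], [0, 0, 0], [0, 0, 0], [0, 0, 0], [0, 0, 0], [0, 0, 0]], grip=[-1, -1, -1, -1, -1, -1, -1, -1, -1])

```text
time: 4.7
ee_pos: [0.5637, 0.0979, 0.1106]
tcp_rot: [-179.9, 0.3, 31.2]
wrist_force: [-0.1, 1.0, -0.2]
opening: 0.0853
grasp_force: 0.0
```

carry_out(linear=[[0, 0, -0.8], [0, 0, -0.8], [0, 0, -0.8], [0, 0, -0.8], [0, 0, -0.5], [0, 0, -0.35], [0, 0, 0]], rotation=[[0, 0, 0], [0, 0, 0], [0, 0, 0], [0, 0, 0], [0, 0, 0], [0, 0, 0], [0, 0, 0]], grip=[-1, -1, -1, -1, -1, -1, -1])

```text
time: 5.4
ee_pos: [0.5637, 0.1003, 0.0326]
tcp_rot: [-180.0, 0.1, 31.3]
wrist_force: [-0.3, 0.9, -0.0]
opening: 0.085
grasp_force: 0.0
```

Run:
```python
from h import *
o=bot.get_obs();print(o['q'].round(1) if hasattr(o['q'],'round') else o['q'],o['wrist_force'],o['tcp_rot'])
a=cv2.resize(bot.camera('top')[165:240,235:310],(400,400),interpolation=cv2.INTER_CUBIC)
b=cv2.resize(bot.camera('side')[150:225,255:330],(400,400),interpolation=cv2.INTER_CUBIC)
cv2.imwrite('pics/g.png',np.hstack([a,b]))
```

```text
[ 10.1   9.5  -9.   71.5   0.  158.8] [-0.27656365  0.89252926 -0.00451872] [-1.79979352e+02  5.08458065e-02  3.13287323e+01]
```

View pics/g.png

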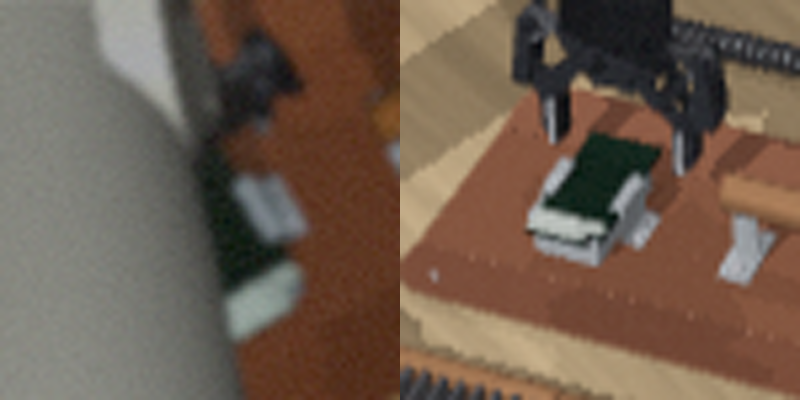

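The fingers straddle the plain end: tips at side crop (558,140) and (683,172), glass corners at (598,135) and (660,150). I'll close gently, then firm up.

carry_out(linear=[[0, 0, 0], [0, 0, 0], [0, 0, 0], [0, 0, 0], [0, 0, 0], [0, 0, 0], [0, 0, 0], [0, 0, 0]], rotation=[[0, 0, 0], [0, 0, 0], [0, 0, 0], [0, 0, 0], [0, 0, 0], [0, 0, 0], [0, 0, 0], [0, 0, 0]], grip=[0.2, 0.3, 0.4, 0.5, 0.6, 0.8, 1, 1], grip_force=25)

```text
time: 6.3
ee_pos: [0.5645, 0.1005, 0.0337]
tcp_rot: [180.0, -0.1, 31.3]
wrist_force: [-1.3, -1.2, 6.4]
opening: 0.0499
grasp_force: 25.9
```

carry_out(linear=[[0, 0, 0], [0, 0, 0], [0, 0, 0]], rotation=[[0, 0, 0], [0, 0, 0], [0, 0, 0]], grip=[1, 1, 1], grip_force=50)

```text
time: 6.6
ee_pos: [0.5645, 0.1005, 0.0339]
tcp_rot: [180.0, -0.1, 31.3]
wrist_force: [-2.3, -0.2, 7.1]
opening: 0.0493
grasp_force: 50.6
```

carry_out(linear=[[0, 0, 0.05], [0, 0, 0]], rotation=[[0, 0, 0], [0, 0, 0]], grip=[1, 1])

```text
time: 6.8
ee_pos: [0.5641, 0.1004, 0.034]
tcp_rot: [180.0, -0.0, 31.3]
wrist_force: [0.3, 0.3, 3.1]
opening: 0.0497
grasp_force: 52.0
```

carry_out(linear=[[0, 0, 0.035], [0.2, 0.122, 0], [0.2, 0.122, 0], [0.2, 0.122, 0]], rotation=[[0, 0, 0], [0, 0, 0], [0, 0, 0], [0, 0, 0]], grip=[1, 1, 1, 1])

```text
time: 7.2
ee_pos: [0.5765, 0.108, 0.0345]
tcp_rot: [-180.0, 0.0, 31.3]
wrist_force: [0.2, -0.4, -0.8]
opening: 0.0494
grasp_force: 51.7
```

carry_out(linear=[[0.34, 0.208, 0], [0.34, 0.208, 0], [0.34, 0.208, 0], [0.34, 0.208, 0], [0.34, 0.208, 0], [0.34, 0.208, 0], [0.34, 0.208, 0], [0.34, 0.208, 0], [0, 0, 0]], rotation=[[0, 0, 0], [0, 0, 0], [0, 0, 0], [0, 0, 0], [0, 0, 0], [0, 0, 0], [0, 0, 0], [0, 0, 0], [0, 0, 0]], grip=[1, 1, 1, 1, 1, 1, 1, 1, 1])

```text
time: 8.1
ee_pos: [0.6313, 0.1415, 0.0345]
tcp_rot: [180.0, -0.0, 31.3]
wrist_force: [-0.1, 0.3, -0.3]
opening: 0.0491
grasp_force: 51.7
```

Run:
```python
from h import *
print(bot.get_obs()['wrist_force'],bot.get_obs()['q'])
b=cv2.resize(bot.camera('side')[135:235,240:370],None,fx=6,fy=6,interpolation=cv2.INTER_CUBIC)
cv2.imwrite('pics/p.png',b)
```

```text
[-0.13017166  0.29441241 -0.2857485 ] [1.26358371e+01 1.92985522e+01 2.95343186e+00 7.36401632e+01
 2.13576985e-03 1.61288900e+02]
```

View pics/p.png

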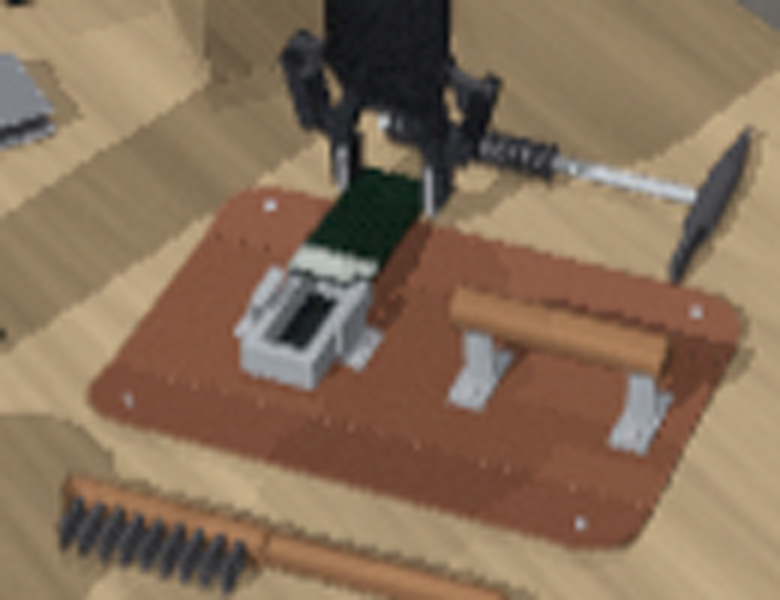

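The glass is drawn clear of the clips: its frosted end at (335,265) is beyond the frame at (305,300). The shield looks unmoved. Next I'll lift, swing and tip.

carry_out(linear=[[0, 0, 0.3], [0, 0, 0.6], [0, 0, 0.9], [0, 0, 1], [0, 0, 1], [0, 0, 1], [0, 0, 1], [0, 0, 1], [0, 0, 1], [0, 0, 1], [0, 0, 1], [0, 0, 1]], rotation=[[0, 0, 0], [0, 0, 0], [0, 0, 0], [0, 0, 0], [0, 0, 0], [0, 0, 0], [0, 0, 0], [0, 0, 0], [0, 0, 0], [0, 0, 0], [0, 0, 0], [0, 0, 0]], grip=[1, 1, 1, 1, 1, 1, 1, 1, 1, 1, 1, 1])

```text
time: 9.35
ee_pos: [0.6301, 0.1408, 0.2531]
tcp_rot: [180.0, -0.1, 31.3]
wrist_force: [0.5, -0.1, -0.6]
opening: 0.0495
grasp_force: 51.7
```

carry_out(linear=[[-0.5, -0.2, 0.4], [-0.5, -0.2, 0.4], [-0.5, -0.2, 0.4], [-0.5, -0.2, 0.4], [-0.5, -0.2, 0.4], [-0.5, -0.2, 0.4], [-0.5, -0.2, 0.4], [-0.5, -0.2, 0.4], [-0.5, -0.2, 0.4], [-0.5, -0.2, 0.4], [-0.5, -0.2, 0], [-0.5, -0.2, 0]], rotation=[[0, 0, 0.5], [0, 0, 0.75], [0, 0, 0.75], [0, 0, 0.75], [0, 0, 0.75], [0, 0, 0.75], [0, 0, 0.75], [0, 0, 0.75], [0, 0, 0.75], [0, 0, 0.75], [0, 0, 0.75], [0, 0, 0.75]], grip=[1, 1, 1, 1, 1, 1, 1, 1, 1, 1, 1, 1])

```text
time: 10.55
ee_pos: [0.5097, 0.0926, 0.3324]
tcp_rot: [179.9, 0.0, 101.6]
wrist_force: [-0.0, 0.0, -0.5]
opening: 0.0496
grasp_force: 51.8
```

Run:
```python
from h import *
o=bot.get_obs();print(o['q'].round(1),o['tcp_rot'],o['wrist_force'])
```

```text
[ 10.3   3.2  17.6 104.2   0.   88.7] [1.79882515e+02 1.29748649e-03 1.01563022e+02] [-0.04080811  0.04267758 -0.45301239]
```

Now the 40° tip, 5 units about (-0.98, -0.2, 0), over 10 rows.

carry_out(linear=[[0, 0, 0], [0, 0, 0], [0, 0, 0], [0, 0, 0], [0, 0, 0], [0, 0, 0], [0, 0, 0], [0, 0, 0], [0, 0, 0], [0, 0, 0], [0, 0, 0], [0, 0, 0]], rotation=[[-0.49, -0.1, 0], [-0.49, -0.1, 0], [-0.49, -0.1, 0], [-0.49, -0.1, 0], [-0.49, -0.1, 0], [-0.49, -0.1, 0], [-0.49, -0.1, 0], [-0.49, -0.1, 0], [-0.49, -0.1, 0], [-0.49, -0.1, 0], [0, 0, 0], [0, 0, 0]], grip=[1, 1, 1, 1, 1, 1, 1, 1, 1, 1, 1, 1])

```text
time: 11.75
ee_pos: [0.5103, 0.0932, 0.3313]
tcp_rot: [179.8, 39.9, 101.3]
wrist_force: [-0.0, -0.4, -0.3]
opening: 0.0496
grasp_force: 51.9
```

carry_out(linear=[[0, 0, 0], [0, 0, 0], [0, 0, 0], [0, 0, 0], [0, 0, 0]], rotation=[[0, 0, 0], [0, 0, 0], [0, 0, 0], [0, 0, 0], [0, 0, 0]], grip=[1, 1, 1, 1, 1])

```text
time: 12.25
ee_pos: [0.5105, 0.0929, 0.3308]
tcp_rot: [179.8, 40.0, 101.2]
wrist_force: [1.3, 0.6, -0.6]
opening: 0.0497
grasp_force: 51.9
```

Run:
```python
from h import *
from scipy.spatial.transform import Rotation as R
o=bot.get_obs();M=R.from_euler('xyz',o['tcp_rot'],degrees=True).as_matrix();p=np.array(o['ee_pos'])
print(o['q'].round(1),M[:,2],-M[:,0],o['time'])
# tool x was along -f ; expected glass corners
f=-M[:,0];z=-M[:,2];y=np.cross(z,f);c=p+.042*f-.005*z
pts=[c+a*f+b*y for a,b in [(-.054,-.0255),(-.054,.0255),(.054,-.0255),(.054,.0155),(.034,-.0255),(.034,.0255)]]
P=[];
for n in('side','top'):
    im=bot.camera(n);q=proj(n,pts);print(n,q.round(0).tolist());ctr=q.mean(0).astype(int);y0,x0=max(ctr[1]-50,0),max(ctr[0]-50,0)
    k=im[y0:y0+100,x0:x0+100];k=cv2.resize(k,(400,400),interpolation=cv2.INTER_CUBIC)
    for a in (q-[x0,y0])*4:cv2.circle(k,tuple(int(v) for v in a),3,(0,0,255),-1)
    P.append(k)
cv2.imwrite('pics/t.png',np.hstack(P))
```

```text
[ 28.7   9.2  16.3 111.  -37.9 112.2] [ 0.12848261 -0.62972219 -0.76612152] [ 0.14930001 -0.75143735  0.64269077] 12.25
side [[273.0, 118.0], [285.0, 111.0], [291.0, 108.0], [300.0, 103.0], [288.0, 110.0], [299.0, 104.0]]
top [[250.0, 204.0], [246.0, 180.0], [288.0, 189.0], [284.0, 168.0], [281.0, 192.0], [276.0, 167.0]]
```

View pics/t.png

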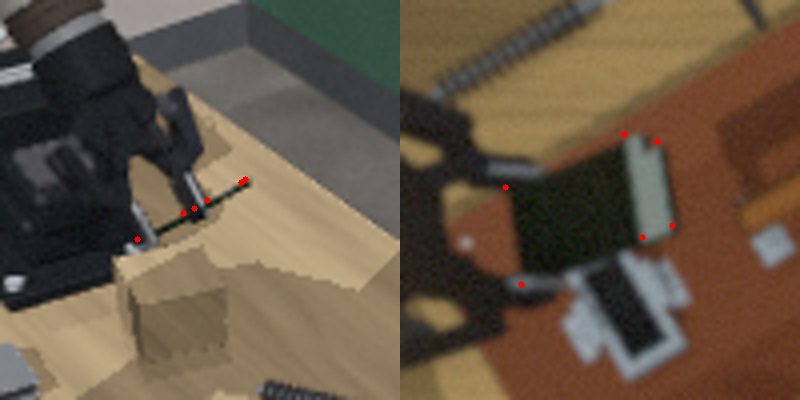

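The glass matches the predicted pose in both views. Its frosted strip and notch at (650,140) are at the raised end, the face is up, and it is tipped 40° with the TCP 0.33 m above the bench. The shield and hammer are in place.

```bash
python3 -c "
from workcell import bot
print(abs(bot.get_obs()['qd']).max());print(bot.job_done())"
```

```text
0.15817850121280577
the job is handed in; nothing more can be done
None
```

The job is handed in: I drew the filter glass out by its plain end and am holding it about 0.33 m above the bench, notched frosted end uppermost, frosted face up, tipped 40°, and nearly still (fastest joint 0.16°/s); the shield and hammer looked undisturbed, but I did not re-check the other things at the end.

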